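Put the scrub brush away in the tilt-out sink bin

ROBOT

A 6-joint arm with a two-finger parallel gripper is mounted at the origin on the work surface. World frame = base frame: x ahead of the robot, y to its left, z up, the work surface at z = 0. Lengths are in m, angles in rad, forces in N, time in s.
With the tool pointing down it reaches from about 0.3 to 0.775 m from the base axis. Payload 14.6 kg.
Tool frame: the origin (TCP) lies midway between the tips of the shut fingers; the grasp point (between the pads) lies 19 mm behind it (ctrl.hold_point_z is the distance from the TCP to the grasp point, in m); z points along the fingers, x is the direction in which the jaws open and shut, and the axes are right-handed (so a half turn about z gives the same grasp; the last joint's range is limited). The gripper opens to 94 mm and grips with 3 to 60 N. Pads are 16 mm wide; open, the fingers measure 119 mm over their backs; the gripper's body (75 mm by 177 mm) begins 78 mm behind the grasp point.
Start: joints at [1.05, 0.3, 1.521, -0, 1.321, -0.067], TCP at [0.241, 0.494, 0.205] pointing down, gripper open.
Joint ranges: [-3.03, 3.03], [-0.79, 2.21], [0.23, 2.52], [-1.04, 4.18], [0, 3.07], [-2.55, 2.55]. Speed limits (rad/s): [2.22, 2.22, 2.57, 3.14, 3.14, 3.14].

INTERFACE

Orientations are given as [roll, pitch, yaw] about the fixed x, y, z axes, in that order (R = Rz(yaw) Ry(pitch) Rx(roll)).
In Python, from station import ctrl, viewer, ticket, nets gives the robot as it stands.
- The arm moves only by the tool carry_out, never from a script. Its argument "commands" is one flat list of numbers, 7 for each row, row after row: the closure, from -1 (fully open) to 1 (shut), so that 0 is half open, then the shift along the world's x, y, z in cm, then the turn, a rotation vector about the world's x, y, z in rad. In form: [gripper, tx, ty, tz, ax, ay, az, gripper, tx, ty, tz, ax, ay, az, ...]. A call has 1 to 12 rows; each row is the pose to reach, as a shift and turn from the pose measured when the call began; what a row does not reach only later rows make up. A row lasts 1/12 s, in which the tool goes at most 41.7 mm and 7.16 degrees, less where a joint would pass 70% of its speed; a pose out of reach is approached as far as the arm can. A call with a gripper value outside its range is refused whole. The fingers move at their own pace and stop on an object; "force" is the grip in N (left out, the last holds). Time passes only in rows, so rows that repeat a pose let the fingers close. It gives the time, the measured TCP pose, the force and the opening at its end, in the units of the state.
- ctrl.get_obs(): the state, without advancing time (a new reading comes with each control period).
- viewer.camera(name): name is "scene" or "top"; returns (picture, depth): 384x512x3 uint8, blue, green, red; 384x512 float32, m along the optical axis (not along the pixel's ray), 0 where there is no reading.
- viewer.camera_info(name): a dict with "fx", "fy", "cx", "cy" (pixels), "R" (3x3) and "t" (3): a world point X has camera coordinates R X + t. Camera axes: x right, y down, z forward; pixel columns grow to the right and rows downward; lengths in m; the calibration is good to about 2 mm. A picture is of the moment at which its call begins. camera_info takes no time and is no camera call.
- ticket.hand_in(): hands the job in, once; it reports no verdict.
Trained networks look in the newest picture that a camera, given by its name, has taken for a name from the list of things; names that differ only in an ending like _2 or _b are one class to them, and where a whole thing is asked for, a point or a joint stands for the part that bears it (a point fixed in the world has none). Each returns a list of dicts, best first, with "confidence" (0 to 1); they miss things now and then, are a little off and sometimes report something else, mostly with a low value. They report only what shows in the picture. A call takes as long as a camera call. They do not tell look-alikes from the thing itself.
- nets.silhouettes(camera, thing): "region" (384x512 bool, what is visible of it) and "extent" ([left, top, right, bottom] in pixels, round what is visible of it).
The state is a dict: "time_s": time; "qpos": joint angles; "joint_vel": joint speeds; "tau": joint torques, N m; "ee_pos": TCP position; "eef_rot": TCP orientation; "force": force on the tool from outside, world axes, zero at the start; "moment": the same for the moment, N m; "grip_width": finger opening in m.
Only numpy, scipy, OpenCV 4.12 (cv2) and the standard library are available. Lean on these libraries where they do the work, as an engineer would, in place of code of your own. Each camera call takes 0.05 s, during which the arm holds its last target. There are 200 camera calls.

TASK

Put the wooden scrub brush away: lift it off the two bamboo chopstick rests and stand it, bristles down and lengthways, on the sloping floor of the open tilt-out bin under the sink edge. Once you have let go of it, gently push the bin fully shut. Leave everything else on the counter where it is.

Things in the scene. Friction and masses are not known exactly. Their poses are not given: they have to be found in the camera images.
- scrub_brush: Wooden scrub brush, 100 long (own x), 60 wide (own y), 62 mm high. Origin: centre of its flat underside, z up. Pale bristles 88 x 50 mm to height 14, wooden back 100 x 60 mm from 14 to 26, upright round knob, 32 mm diameter, red band, from 26 to 62 mm on the centre: grip there. Both ends alike. At the start across two rests, underside 18 mm above the counter.
- sink_unit: Fixed white sink cabinet, 360 wide (own y), yaw varies. Origin: on the counter under the middle of the shut bin's front face; own x points into it. Over the bin the steel sink edge, heights 190 to 210 mm, front at own x = 0, whole width. Below it (165 to 190) a fascia with its face at own x = 10 mm; beside the bin (beyond y +-132) cheeks with faces at own x = 0.
- bin (a joint): Tilt of the bin, rad: 0 fully shut (front flush with the cabinet), up to 0.65 as its top tilts out towards the robot. Hinge line: along the cabinet's own y, 12 mm above its origin, at the lower edge of the bin's front face. Stays where it is left.
- bin_floor (a point): Centre of the bin's inner floor; moves with it. Bin axes: x inwards, y along the hinge, z up when shut, leaning to the robot by the joint angle when open. From the hinge line it is at x 50, z 6 mm. Blue trough, inside 88 mm (x, -44 to +44) by 240 mm (y); above this floor the back wall is 49 mm high, side walls 54, yellow front panel 99 mm.
- bin_front (a point): Point on the outer face of the bin's yellow front panel, middle of its width, 60 mm above the hinge line, axes of the bin; a good place to push. The panel is 252 wide, 105 high, 6 mm thick.
- rest0: Bamboo chopstick rest, 18 x 80 x 18 mm with 7 mm upturned ends; origin at the middle of its underside, long side along its y. Under the brush, 28 mm from its centre towards its -x end.
- rest1: The other bamboo rest, alike, under the brush 28 mm towards its +x end.
- canister: Glass storage canister with clasp, 100 mm diameter, 148 high; origin centre of underside. Leave alone.
- colander: Steel colander, 200 mm diameter with two side handles, 85 high; origin centre of underside. Leave alone.
- candy_tray: Empty pink plastic lotus-shaped candy tray, about 230 mm across, 45 high; origin centre of underside. Leave alone.
- mug: Blue mug, 80 mm diameter, 95 high; origin centre of underside. Leave alone.
- soap: Green soap bottle, 64 mm diameter, 190 high; origin centre of underside. Leave alone.
Mind the look-alikes: they are no part of the job. What is shaped like the scrub_brush but green, turquoise or yellow is not meant.

How it is judged:
On the way, in this order (a step that is already met when the one before it is completed fails the run):
1. the brush stands bristles down on the floor of the still open bin, let go and at rest (x of scrub_brush in the frame of bin_floor between -0.03 and 0.03 m and y of scrub_brush in the frame of bin_floor between -0.085 and 0.085 m and z of scrub_brush in the frame of bin_floor between -0.008 and 0.012 m and angle between the z axis of scrub_brush and the z axis of bin_floor, either way round below 0.25 rad and value of joint bin above 0.35 rad and contact force between the fingers and scrub_brush below 0.1 N and linear speed of scrub_brush below 0.03 m/s), for 0.2 s.
2. the bin is pushed fully shut (value of joint bin below 0.06 rad), for 0.2 s.
At the end, for the whole second after the job is handed in: The bin is shut to within 0.06 rad (6 mm at its top), and the brush is at rest inside it, bristles down: underside within 12 mm of the bin floor and within 0.25 rad of it, centre within 30 mm of the trough's centre line and 85 mm of its middle lengthways (x of scrub_brush in the frame of bin_floor between -0.03 and 0.03 m and y of scrub_brush in the frame of bin_floor between -0.085 and 0.085 m and z of scrub_brush in the frame of bin_floor between -0.008 and 0.012 m and angle between the z axis of scrub_brush and the z axis of bin_floor, either way round below 0.25 rad and value of joint bin below 0.06 rad and linear speed of scrub_brush below 0.02 m/s); the robot touches nothing.
It fails at once if the bin is slammed (its angle closes faster than 3 rad/s) (velocity of joint bin below -3 rad/s).
It fails at once if a chopstick rest, the canister, the colander, the candy tray, the mug or the soap bottle is moved by more than 30 mm (distance of any of rest0, rest1, canister, colander, candy_tray, mug, soap from where it was at the start of the episode above 0.03 m).
It also fails if it takes over 64 s, if anything falls off the work surface, if the arm or the gripper's body presses on something with over 40 N, if the wrist force passes 120 N, or if a joint passes its speed limit or range.

## Working session

There is one attempt and no reset: what is moved stays moved. The work goes in short steps, Python scripts to look and compute and a tool call to move; the robot and the scene stay as the last step left them, time stands still between calls to the robot, and variables do not carry over. Pictures are saved under pics/ and viewed, about 8 in all and at most 12, crops included, and the job is handed in when it is done.

Besides the shell and the picture viewer there is one more tool, called after ">>>" as a command line: name --argument value ..., lists and objects as JSON in quotes. carry_out: Moves the arm, as the interface text tells. Its arguments: {"type":"object","properties":{"commands":{"type":"array","items":{"type":"number"}},"force":{"type":"number"}},"required":["commands"]}

```bash
mkdir -p pics; cat > h.py <<'E'
import numpy as np, cv2
from station import ctrl, viewer, ticket, nets
def pts(cam, depth, mask):
    i=viewer.camera_info(cam); v,u=np.nonzero(mask&(depth>0)); z=depth[v,u]
    P=np.c_[(u-i['cx'])/i['fx']*z,(v-i['cy'])/i['fy']*z,z]
    return (P-np.array(i['t']))@np.array(i['R']), np.c_[u,v]
def cloud(cam, depth):
    P,uv=pts(cam,depth,np.ones(depth.shape,bool)); C=np.full(depth.shape+(3,),np.nan); C[uv[:,1],uv[:,0]]=P; return C
E
python3 - <<'E'
from h import *
for c in ('scene','top'):
    im,d=viewer.camera(c); cv2.imwrite(f'pics/{c}0.png',im); np.savez(f'/tmp/{c}0',im=im,d=d)
    for t in ('scrub_brush','bin','sink_unit','rest0'):
        for r in nets.silhouettes(c,t):
            P,uv=pts(c,d,r['region'])
            print(c,t,round(r['confidence'],2),r['extent'],np.median(P,0).round(3),P.min(0).round(3),P.max(0).round(3),im[r['region']].mean(0).round())
print(ctrl.get_obs())
E
```

```text
scene scrub_brush 0.96 [197.0, 206.4, 229.7, 225.4] [ 0.373 -0.158  0.026] [ 0.31  -0.181 -0.005] [ 0.419 -0.112  0.068] [150. 155.  73.]
scene scrub_brush 0.82 [216.7, 239.3, 238.6, 271.5] [ 0.46  -0.298  0.045] [ 0.402 -0.346 -0.008] [ 0.5   -0.203  0.084] [ 71. 103. 144.]
scene scrub_brush 0.82 [278.6, 202.9, 301.2, 235.0] [ 0.622 -0.126  0.027] [ 0.588 -0.168 -0.004] [ 0.649 -0.062  0.067] [ 93. 195. 204.]
scene scrub_brush 0.74 [166.2, 243.9, 194.2, 279.8] [ 0.327 -0.334  0.027] [ 0.262 -0.38  -0.004] [ 0.372 -0.254  0.067] [ 86. 146.  77.]
scene bin 0.93 [298.6, 118.0, 324.6, 186.8] [0.658 0.174 0.053] [ 0.597  0.025 -0.001] [0.702 0.291 0.16 ] [71. 93. 99.]
scene sink_unit 0.7 [301.3, 82.5, 432.4, 204.4] [0.823 0.131 0.168] [ 0.585 -0.018 -0.007] [1.06  0.666 0.252] [129. 135. 140.]
scene rest0 0.45 [216.4, 261.4, 245.8, 273.1] [ 0.496 -0.311  0.022] [ 0.43  -0.336  0.004] [ 0.505 -0.289  0.043] [ 88. 115. 142.]
scene rest0 0.4 [256.4, 222.9, 301.5, 282.5] [ 0.606 -0.312  0.132] [ 0.528 -0.338 -0.004] [ 0.655 -0.134  0.155] [120. 132. 145.]
top scrub_brush 0.81 [318.2, 208.9, 
[... 824 characters left out ...]
96 -0.014 -0.759] [1.514 0.608 0.253] [134. 136. 136.]
{'time_s': 0.5, 'qpos': array([ 1.05040127e+00,  2.99929648e-01,  1.52102012e+00, -1.80657131e-05,
        1.32067606e+00, -6.66225850e-02]), 'joint_vel': array([-0.00014122, -0.00077708, -0.00111622, -0.00049235,  0.00081927,
       -0.00150199]), 'tau': array([-1.10364028e-03, -5.31355762e+01, -3.52731943e+01,  7.07679335e-02,
        2.14993022e-02,  3.47271630e-06]), 'ee_pos': array([0.24110945, 0.49432015, 0.20542079]), 'eef_rot': array([3.14157740e+00, 3.42741805e-05, 1.11702832e+00]), 'force': array([-0.14456611,  0.67014194, -0.30947885]), 'moment': array([-0.01375915,  0.00811567,  0.03000002]), 'grip_width': 0.0940704696843337}
```

```bash
python3 -c "
import cv2,numpy as np
a=cv2.imread('pics/scene0.png');b=cv2.imread('pics/top0.png')
cv2.imwrite('pics/both.png',cv2.resize(np.vstack([a,b]),(400,600)))"
```

```text
(no output)
```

View pics/scene0.png

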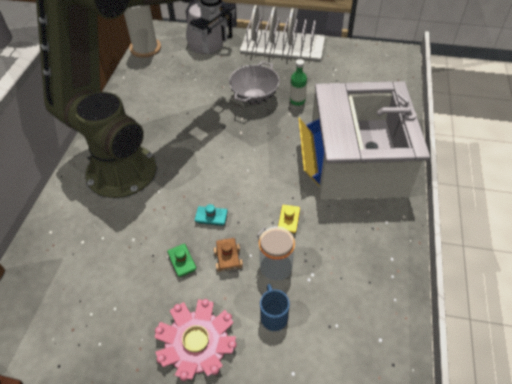

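View pics/top0.png

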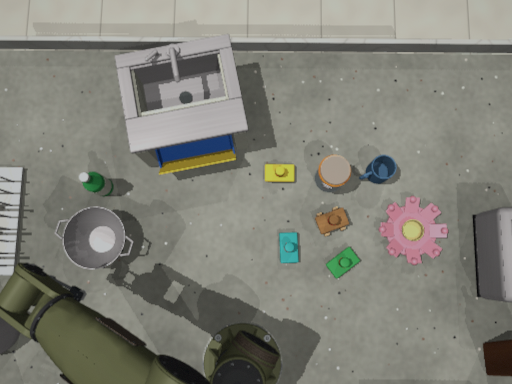

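```bash
python3 - <<'E'
from h import *
D=np.load('/tmp/top0.npz'); im,d=D['im'],D['d']; C=cloud('top',d); x,y,z=C[...,0],C[...,1],C[...,2]
# brush: back top plane z~.044, near .457,-.29
near=np.hypot(x-.457,y+.291)<.08
b=near&(abs(z-.044)<.006); k=near&(z>.07)
r=cv2.minAreaRect(C[b][:,:2].astype(np.float32)*1000); print('back',r,b.sum()); print('knob',C[k].mean(0),k.sum(), C[near&(z>.076)].mean(0))
print(cv2.boxPoints(r).round(1))
# with scene camera
E=np.load('/tmp/scene0.npz'); S=cloud('scene',E['d']); ns=np.hypot(S[...,0]-.457,S[...,1]+.291)<.08
r=cv2.minAreaRect(S[ns&(abs(S[...,2]-.044)<.006)][:,:2].astype(np.float32)*1000); print('scene back',r); print('knob',S[ns&(S[...,2]>.07)].mean(0))
# sink edge
e=(abs(z-.21)<.006)&(x>.5)&(x<1.1)&(y>-.1)&(y<.4)
q=C[e]; ct,_=cv2.findContours((e*255).astype(np.uint8),cv2.RETR_EXTERNAL,cv2.CHAIN_APPROX_SIMPLE)
r=cv2.minAreaRect(q[:,:2].astype(np.float32)*1000); print('sink',r); print(cv2.boxPoints(r).round(1))
# yellow bin panel
for n,I,K in(('top',im,C),('scene',E['im'],S)):
    h=cv2.cvtColor(I,cv2.COLOR_BGR2HSV); m=(h[...,0]>18)&(h[...,0]<33)&(h[...,1]>120)&(K[...,1]>0)&(K[...,1]<.35)&(K[...,0]>.55)&(K[...,0]<.75)
    P=K[m]; c=P.mean(0); u,s,v=np.linalg.svd(P-c); print(n,m.sum(),c.round(3),'normal',v[2].round(3),'s',s,P.min(0).round(3),P.max(0).round(3))
    top=P[P[:,2]>P[:,2].max()-.015]; print(' top',top.mean(0).round(3), np.polyfit(top[:,1],top[:,0],1))
    np.save(f'/tmp/y_{n}',P)
for t in ('canister','soap','colander'):
    pass
E
```

```text
back ((458.3370056152344, -290.3883361816406), (59.37630081176758, 99.57080841064453), 20.53154182434082) 422
knob [ 0.45785852 -0.2901667   0.07911045] 80 [ 0.45795464 -0.29119307  0.08017055]
[[ 413.1 -254.2]
 [ 448.  -347.4]
 [ 503.6 -326.6]
 [ 468.7 -233.4]]
scene back ((456.8313903808594, -289.9962158203125), (59.32183837890625, 104.07859802246094), 20.72425079345703)
knob [ 0.45718295 -0.2907759   0.07823041]
sink ((828.2030639648438, 190.2449951171875), (317.8533935546875, 360.1978759765625), 12.17534351348877)
[[ 634.9  332.8]
 [ 710.8  -19.3]
 [1021.5   47.7]
 [ 945.6  399.8]]
top 814 [0.642 0.151 0.069] normal [-0.885 -0.184 -0.428] s [1.99997643 0.87516711 0.24375348] [ 0.596  0.027 -0.008] [0.692 0.275 0.11 ]
 top [0.623 0.149 0.1  ] [-0.21021795  0.65475366]
scene 612 [0.642 0.147 0.07 ] normal [-0.847 -0.182 -0.499] s [1.69053742 0.68848655 0.17192219] [ 0.597  0.025 -0.007] [0.682 0.269 0.109]
 top [0.625 0.135 0.1  ] [-0.2121212   0.65372157]
```

```bash
cat >> h.py <<'E'
from scipy.spatial.transform import Rotation as Ro
A=0.2125; O=np.array([.673,.157,0]) # sink yaw, origin
def tool(az,t):  # tool leaning: z points to azimuth az and down, x at az-90deg
    z=np.array([np.sin(t)*np.cos(az),np.sin(t)*np.sin(az),-np.cos(t)]); x=np.array([np.sin(az),-np.cos(az),0])
    return np.c_[x,np.cross(z,x),z]
def go(R,grasp=None,tcp=None,lab=''):
    o=ctrl.get_obs(); p=tcp if tcp is not None else np.array(grasp)+R[:,2]*ctrl.hold_point_z
    R0=Ro.from_euler('xyz',o['eef_rot']).as_matrix()
    print(lab,'cm',((p-o['ee_pos'])*100).round(2),'rot',Ro.from_matrix(R@R0.T).as_rotvec().round(3),'tcp',np.round(p,3))
def b2w(q,th): # bin_floor frame point (m) -> world
    X=np.array([np.cos(A),np.sin(A),0]);Y=np.array([-np.sin(A),np.cos(A),0]);Z=np.array([0,0,1.])
    bx=X*np.cos(th)+Z*np.sin(th); bz=-X*np.sin(th)+Z*np.cos(th)
    return O+.012*Z+bx*(.05+q[0])+Y*q[1]+bz*(.006+q[2])
E
python3 - <<'E'
from h import *
az=np.deg2rad(20.6)
k=np.array([.4577,-.2905,.068])
go(tool(az,.25),grasp=k,lab='grasp'); go(tool(az,.25),grasp=k+[0,0,.12],lab='above')
# bin angle from outer face pts in sink frame
for n in('top','scene'):
    P=np.load(f'/tmp/y_{n}.npy')-O; sx=P[:,0]*np.cos(A)+P[:,1]*np.sin(A); sz=P[:,2]-.012
    m=(sz>.03)&(sz<.085); th=np.arctan2(-sx[m],sz[m]); print(n,np.percentile(th,[10,25,50,75,90]).round(3))
E
```

```text
grasp cm [ 22.09 -78.32 -15.56] rot [ 0.316 -0.015 -2.313] tcp [ 0.462 -0.289  0.05 ]
above cm [ 22.09 -78.32  -3.56] rot [ 0.316 -0.015 -2.313] tcp [ 0.462 -0.289  0.17 ]
top [0.377 0.42  0.462 0.487 0.504]
scene [0.414 0.453 0.486 0.507 0.52 ]
```

>>> carry_out --commands '[-1,0,0,8,0,0,0,-1,0,0,8,0,0,0,-1,11,-39,8,0.316,-0.015,-2.313,-1,11,-39,8,0.316,-0.015,-2.313,-1,11,-39,8,0.316,-0.015,-2.313,-1,11,-39,8,0.316,-0.015,-2.313,-1,11,-39,8,0.316,-0.015,-2.313,-1,11,-39,8,0.316,-0.015,-2.313,-1,11,-39,8,0.316,-0.015,-2.313,-1,11,-39,8,0.316,-0.015,-2.313,-1,11,-39,8,0.316,-0.015,-2.313,-1,11,-39,8,0.316,-0.015,-2.313]' --force 25

```text
time_s: 1.5
ee_pos: [0.3512, 0.1017, 0.2858]
eef_rot: [-3.005, -0.083, -0.137]
force: [1.5, -0.4, -0.2]
grip_width: 0.0935
```

```bash
python3 - <<'E'
from h import *
az=np.deg2rad(20.6); k=np.array([.4577,-.2905,.068])
go(tool(az,.25),grasp=k+[0,0,.12],lab='above'); print(ctrl.get_obs()['qpos'].round(2),ctrl.get_obs()['time_s'])
E
```

```text
above cm [ 11.09 -39.06 -11.6 ] rot [ 0.147 -0.006 -1.068] tcp [ 0.462 -0.289  0.17 ]
[ 0.1  -0.27  1.92  0.12  1.38  0.21] 1.5
```

>>> carry_out --commands '[-1,11.1,-39.1,-10,0.147,-0.006,-1.068,-1,11.1,-39.1,-10,0.147,-0.006,-1.068,-1,11.1,-39.1,-10,0.147,-0.006,-1.068,-1,11.1,-39.1,-10,0.147,-0.006,-1.068,-1,11.1,-39.1,-10,0.147,-0.006,-1.068,-1,11.1,-39.1,-10,0.147,-0.006,-1.068,-1,11.1,-39.1,-10,0.147,-0.006,-1.068,-1,11.1,-39.1,-10,0.147,-0.006,-1.068,-1,11.1,-39.1,-10,0.147,-0.006,-1.068,-1,11.1,-39.1,-10,0.147,-0.006,-1.068,-1,11.1,-39.1,-10,0.147,-0.006,-1.068,-1,11.1,-39.1,-10,0.147,-0.006,-1.068]'

```text
time_s: 2.5
ee_pos: [0.4619, -0.2905, 0.1843]
eef_rot: [-2.893, 0.002, -1.213]
force: [-0.4, 0.6, 0.3]
grip_width: 0.0941
```

```bash
python3 - <<'E'
from h import *
az=np.deg2rad(20.6); k=np.array([.4577,-.2905,.068])
go(tool(az,.25),grasp=k,lab='grasp'); print(ctrl.get_obs()['qpos'].round(2),ctrl.get_obs()['time_s'])
E
```

```text
grasp cm [  0.02   0.17 -13.45] rot [-0.002 -0.002  0.002] tcp [ 0.462 -0.289  0.05 ]
[-0.74  0.23  1.67  0.25  1.13  0.38] 2.5
```

>>> carry_out --commands '[-1,0,0.2,-4,0,0,0,-1,0,0.2,-8,0,0,0,-1,0,0.2,-11,0,0,0,-1,0,0.2,-13.4,0,0,0,-1,0,0.2,-13.4,0,0,0,0.5,0,0.2,-13.4,0,0,0,1,0,0.2,-13.4,0,0,0,1,0,0.2,-13.4,0,0,0,1,0,0.2,-13.4,0,0,0,1,0,0.2,-13.4,0,0,0,1,0,0.2,-13.4,0,0,0,1,0,0.2,-13.4,0,0,0]' --force 25

```text
time_s: 3.5
ee_pos: [0.4619, -0.2886, 0.0506]
eef_rot: [-2.893, 0.002, -1.213]
force: [-0.4, 0.6, 0.6]
grip_width: 0.0503
```

Fingers still closing; wait, then lift.

>>> carry_out --commands '[1,0,0,0,0,0,0,1,0,0,0,0,0,0,1,0,0,0,0,0,0,1,0,0,0,0,0,0,1,0,0,0,0,0,0,1,0,0,0,0,0,0]' --force 35

```text
time_s: 4.0
ee_pos: [0.4619, -0.2886, 0.0506]
eef_rot: [-2.893, 0.002, -1.213]
force: [-0.5, 0.3, 1.0]
grip_width: 0.0313
```

>>> carry_out --commands '[1,0,0,1,0,0,0,1,0,0,3,0,0,0,1,0,0,5,0,0,0,1,0,0,8,0,0,0,1,0,0,12,0,0,0,1,0,0,16,0,0,0,1,0,0,19,0,0,0,1,0,0,19,0,0,0]'

```text
time_s: 4.67
ee_pos: [0.4632, -0.2897, 0.2479]
eef_rot: [-2.888, -0.007, -1.213]
force: [1.0, -0.1, -0.7]
grip_width: 0.0317
```

```bash
python3 - <<'E'
from h import *
th=.48; o=ctrl.get_obs(); print(o['force'],o['grip_width'])
for dz in (.16,0): go(tool(A,.25+th),grasp=b2w([-.003,0,.05+dz],th),lab=dz)
o=O
im,d=viewer.camera('scene'); cv2.imwrite('pics/lift.png',cv2.resize(im[150:300,150:350],(800,600)))
E
```

```text
[ 0.97346508 -0.11230342 -0.7030779 ] 0.03171768184210514
0.16 cm [16.53 43.71 -3.66] rot [ 0.141 -0.456 -0.14 ] tcp [0.629 0.147 0.211]
0 cm [ 23.76  45.27 -17.85] rot [ 0.141 -0.456 -0.14 ] tcp [0.701 0.163 0.069]
```

View pics/lift.png

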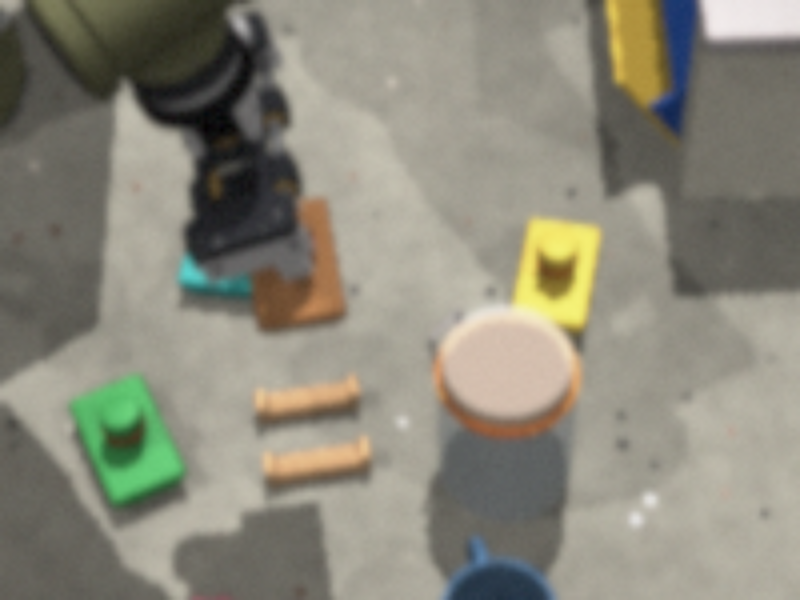

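>>> carry_out --commands '[1,13,40,0,0.141,-0.456,-0.14,1,13,40,0,0.141,-0.456,-0.14,1,13,40,0,0.141,-0.456,-0.14,1,13,40,0,0.141,-0.456,-0.14,1,13,40,0,0.141,-0.456,-0.14,1,13,40,0,0.141,-0.456,-0.14,1,13,40,0,0.141,-0.456,-0.14,1,13,40,0,0.141,-0.456,-0.14,1,13,40,0,0.141,-0.456,-0.14,1,13,40,0,0.141,-0.456,-0.14,1,13,40,0,0.141,-0.456,-0.14,1,13,40,0,0.141,-0.456,-0.14]'

```text
time_s: 5.72
ee_pos: [0.5918, 0.1132, 0.2424]
eef_rot: [-2.416, 0.003, -1.352]
force: [-0.3, 0.1, -2.0]
grip_width: 0.0316
```

```bash
python3 - <<'E'
from h import *
th=.48; o=ctrl.get_obs(); print(o['force'],o['grip_width'])
for dz in (.16,.08,.02,.005): go(tool(A,.25+th),grasp=b2w([-.006,0,.05+dz],th),lab=dz)
out=[]
for c in('scene','top'):
    im,d=viewer.camera(c); np.savez(f'/tmp/{c}1',im=im,d=d)
    out.append(im[70:220,220:420] if c=='scene' else im[60:210,100:300])
cv2.imwrite('pics/pre.png',np.vstack([cv2.resize(q,(400,300),interpolation=cv2.INTER_CUBIC) for q in out]))
E
```

```text
[-0.25825546  0.14672353 -2.04471261] 0.03160358528772944
0.16 cm [ 3.41  3.36 -3.25] rot [-0.002 -0.005 -0.006] tcp [0.626 0.147 0.21 ]
0.08 cm [  7.02   4.14 -10.34] rot [-0.002 -0.005 -0.006] tcp [0.662 0.155 0.139]
0.02 cm [  9.73   4.73 -15.67] rot [-0.002 -0.005 -0.006] tcp [0.689 0.16  0.086]
0.005 cm [ 10.4    4.87 -17.  ] rot [-0.002 -0.005 -0.006] tcp [0.696 0.162 0.072]
```

View pics/pre.png

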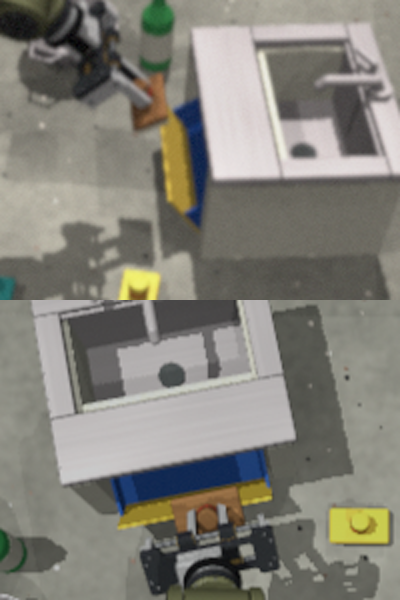

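```bash
python3 - <<'E'
from h import *
X=np.array([np.cos(A),np.sin(A),0]);Y=np.array([-np.sin(A),np.cos(A),0])
for n,s in(('top','0'),('scene','1'),('top','1')):
    D=np.load(f'/tmp/{n}{s}.npz'); C=cloud(n,D['d']); h=cv2.cvtColor(D['im'],cv2.COLOR_BGR2HSV)
    q=C-O; sx=q@X; sy=q@Y; sz=C[...,2]
    m=(h[...,0]>105)&(h[...,0]<125)&(h[...,1]>120)&(abs(sy)<.105)&(sx>-.06)&(sx<.1)&(sz<.16)
    print(n,s,'blue',m.sum())
    if n=='top' and s=='0':
        for lo in np.arange(-.03,.06,.008):
            k=m&(sx>=lo)&(sx<lo+.008)
            if k.sum()>5: print(lo.round(3),k.sum(),np.percentile(sz[k],[10,50,90]).round(4))
    if s=='1':
        m=(h[...,0]<14)&(h[...,1]>100)&(C[...,2]>.12)&(np.hypot(C[...,0]-.6,C[...,1]-.12)<.12)
        P=np.c_[sx[m],sy[m],sz[m]]; print('brush',m.sum(),P.mean(0).round(3)); 
        P=P[np.linalg.norm(P-np.median(P,0),axis=1)<.08]
        best=None; rng=np.random.default_rng(0)
        for _ in range(500):
            a=P[rng.choice(len(P),3,False)]; nn=np.cross(a[1]-a[0],a[2]-a[0]); 
            if np.linalg.norm(nn)<1e-5: continue
            nn/=np.linalg.norm(nn); i=abs((P-a[0])@nn)<.003
            if best is None or i.sum()>best.sum(): best=i
        Q=P[best]; v=np.linalg.svd(Q-Q.mean(0))[2][2]; v*=np.sign(v[2]); print(' normal',v.round(3),'lean',np.arctan2(-v[0],v[2]).round(3),best.sum(),Q.mean(0).round(3))
E
```

```text
top 0 blue 853
0.002 118 [0.0167 0.0223 0.0268]
0.01 167 [0.0204 0.0268 0.0318]
0.018 165 [0.0263 0.0315 0.0366]
0.026 175 [0.0314 0.0365 0.0419]
0.034 166 [0.037  0.0413 0.0477]
0.042 62 [0.0384 0.0439 0.0479]
scene 1 blue 190
brush 162 [-0.083 -0.033  0.243]
 normal [-0.431  0.032  0.902] lean 0.446 96 [-0.081 -0.032  0.238]
top 1 blue 835
brush 30 [-0.091 -0.027  0.259]
 normal [0.849 0.363 0.383] lean -1.147 20 [-0.086 -0.025  0.256]
```

```bash
python3 - <<'E'
from h import *
th=.51
for dz in (.16,.08,.02,.004,0): go(tool(A,.26+th),grasp=b2w([-.006,0,.05+dz],th),lab=dz)
E
```

```text
0.16 cm [ 2.84  3.52 -3.44] rot [ 0.006 -0.043 -0.003] tcp [0.62  0.146 0.208]
0.08 cm [  6.66   4.35 -10.42] rot [ 0.006 -0.043 -0.003] tcp [0.658 0.154 0.139]
0.02 cm [  9.52   4.97 -15.66] rot [ 0.006 -0.043 -0.003] tcp [0.687 0.16  0.086]
0.004 cm [ 10.28   5.13 -17.06] rot [ 0.006 -0.043 -0.003] tcp [0.695 0.162 0.072]
0 cm [ 10.47   5.17 -17.41] rot [ 0.006 -0.043 -0.003] tcp [0.697 0.162 0.069]
```

>>> carry_out --commands '[1,2.8,3.5,-3.4,0.006,-0.043,-0.003,1,2.8,3.5,-3.4,0.006,-0.043,-0.003,1,2.8,3.5,-3.4,0.006,-0.043,-0.003,1,4,3.8,-5.7,0.006,-0.043,-0.003,1,5.3,4.1,-8,0.006,-0.043,-0.003,1,6.6,4.3,-10.4,0.006,-0.043,-0.003,1,7.4,4.5,-11.8,0.006,-0.043,-0.003,1,8.1,4.7,-13.1,0.006,-0.043,-0.003,1,8.8,4.8,-14.4,0.006,-0.043,-0.003,1,9.5,5,-15.6,0.006,-0.043,-0.003,1,9.5,5,-15.6,0.006,-0.043,-0.003]'

```text
time_s: 6.73
ee_pos: [0.6868, 0.1581, 0.0851]
eef_rot: [-2.375, -0.0, -1.361]
force: [-1.1, -0.2, -2.5]
grip_width: 0.0316
```

```bash
python3 - <<'E'
from h import *
th=.51
o=ctrl.get_obs(); print(o['force'])
for dz in (.01,.004,0,-.004): go(tool(A,.26+th),grasp=b2w([-.006,0,.05+dz],th),lab=dz)
out=[]
for c in('scene','top'):
    im,d=viewer.camera(c); np.savez(f'/tmp/{c}2',im=im,d=d)
    out.append(im[95:195,250:383] if c=='scene' else im[110:210,130:263])
cv2.imwrite('pics/in.png',np.vstack([cv2.resize(q,(400,300),interpolation=cv2.INTER_CUBIC) for q in out]))
E
```

```text
[-1.13374715 -0.23039543 -2.49991498]
0.01 cm [ 0.5   0.3  -0.76] rot [ 0.001 -0.003  0.003] tcp [0.692 0.161 0.078]
0.004 cm [ 0.79  0.36 -1.28] rot [ 0.001 -0.003  0.003] tcp [0.695 0.162 0.072]
0 cm [ 0.98  0.4  -1.63] rot [ 0.001 -0.003  0.003] tcp [0.697 0.162 0.069]
-0.004 cm [ 1.17  0.44 -1.98] rot [ 0.001 -0.003  0.003] tcp [0.699 0.163 0.065]
```

View pics/in.png

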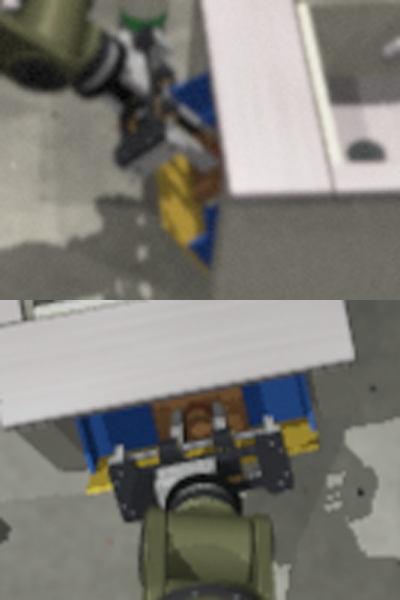

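>>> carry_out --commands '[1,0.3,0.1,-0.5,0,0,0,1,0.6,0.3,-0.9,0,0,0,1,0.8,0.4,-1.3,0,0,0,1,0.8,0.4,-1.3,0,0,0]'

```text
time_s: 7.17
ee_pos: [0.6948, 0.1628, 0.0739]
eef_rot: [-2.373, -0.0, -1.36]
force: [0.2, 0.1, -1.6]
grip_width: 0.0309
```

>>> carry_out --commands '[1,0.1,0,-0.2,0,0,0,1,0.2,0,-0.35,0,0,0,1,0.2,0,-0.35,0,0,0]'

```text
time_s: 7.42
ee_pos: [0.6969, 0.1628, 0.0701]
eef_rot: [-2.373, -0.0, -1.36]
force: [0.3, 0.1, -1.5]
grip_width: 0.0313
```

>>> carry_out --commands '[1,0.1,0,-0.2,0,0,0,1,0.15,0,-0.3,0,0,0,1,0.15,0,-0.3,0,0,0]'

```text
time_s: 7.67
ee_pos: [0.6985, 0.1628, 0.067]
eef_rot: [-2.373, -0.0, -1.36]
force: [2.3, -0.1, -0.6]
grip_width: 0.0317
```

```bash
python3 - <<'E'
from h import *
X=np.array([np.cos(A),np.sin(A),0]);Y=np.array([-np.sin(A),np.cos(A),0])
o=ctrl.get_obs(); print(o['force'],o['moment'])
for n in('top','scene'):
    im,d=viewer.camera(n); C=cloud(n,d); h=cv2.cvtColor(im,cv2.COLOR_BGR2HSV)
    q=C-O; P=np.stack([q@X,q@Y,C[...,2]],-1)
    m=(h[...,0]<14)&(h[...,1]>100)&(abs(P[...,0]-.03)<.08)&(abs(P[...,1])<.1)&(P[...,2]<.16)&(P[...,2]>.03)
    Q=P[m]; th=.51
    f=np.array([.05*np.cos(th)-.006*np.sin(th),0,.012+.05*np.sin(th)+.006*np.cos(th)]); r=Q-f
    B=np.c_[r[:,0]*np.cos(th)+r[:,2]*np.sin(th),r[:,1],-r[:,0]*np.sin(th)+r[:,2]*np.cos(th)]
    print(n,len(B),np.percentile(B,[2,10,25,50,75,90,98],axis=0).round(3).T)
    k=B[B[:,2]<.034]; 
    if len(k)>10: print(np.linalg.lstsq(np.c_[k[:,:2],np.ones(len(k))],k[:,2],rcond=None)[0].round(3), k.mean(0).round(3))
E
```

```text
[ 2.31830529 -0.07587271 -0.59012797] [0.03780638 0.31407897 0.05390644]
top 35 [[-0.027 -0.012  0.004  0.007  0.009  0.011  0.011]
 [-0.049 -0.033 -0.013 -0.001  0.01   0.013  0.024]
 [ 0.02   0.022  0.029  0.04   0.048  0.054  0.061]]
[ 0.218 -0.003  0.026] [-0.003 -0.01   0.025]
scene 27 [[-0.033 -0.027 -0.025 -0.017 -0.01  -0.002  0.002]
 [-0.047 -0.045 -0.041 -0.023 -0.01   0.003  0.012]
 [ 0.014  0.016  0.02   0.022  0.04   0.059  0.06 ]]
[0.296 0.094 0.03 ] [-0.022 -0.031  0.021]
```

>>> carry_out --commands '[0.2,0,0,0,0,0,0,0,0,0,0,0,0,0,-0.2,0,0,0,0,0,0,-0.2,0,0,0,0,0,0,-0.2,0,0,0,0,0,0,-0.2,0,0,0,0,0,0]'

```text
time_s: 8.27
ee_pos: [0.6985, 0.1628, 0.0672]
eef_rot: [-2.373, -0.0, -1.36]
force: [1.1, -0.0, 1.4]
grip_width: 0.0564
```

>>> carry_out --commands '[-0.2,-0.7,-0.15,0.7,0,0,0,-0.2,-1.7,-0.4,1.8,0,0,0,-0.2,-3.4,-0.7,3.6,0,0,0,-0.2,-5.4,-1.2,5.7,0,0,0,-0.2,-7.5,-1.6,7.9,0,0,0,-0.2,-9.5,-2,10,0,0,0,-0.2,-11.5,-2.5,12,0,0,0,-0.2,-15,-3.2,14,0,0,0,-0.2,-20,-4,14,0,0,0,-0.2,-22,-5,14,0,0,0,-0.2,-22,-5,14,0,0,0]'

```text
time_s: 9.18
ee_pos: [0.4742, 0.112, 0.2071]
eef_rot: [-2.373, -0.0, -1.36]
force: [-0.9, -0.6, -0.4]
grip_width: 0.0566
```

```bash
cat > chk.py <<'E'
from h import *
import sys
X=np.array([np.cos(A),np.sin(A),0]);Y=np.array([-np.sin(A),np.cos(A),0])
tag=sys.argv[1]; th=float(sys.argv[2]); out=[]
o=ctrl.get_obs(); print(o['time_s'],o['force'].round(2),o['grip_width'],o['ee_pos'])
for n in('scene','top'):
    im,d=viewer.camera(n); C=cloud(n,d); h=cv2.cvtColor(im,cv2.COLOR_BGR2HSV)
    out.append(im[95:195,250:383] if n=='scene' else im[110:210,130:263])
    q=C-O; P=np.stack([q@X,q@Y,C[...,2]],-1)
    y=(h[...,0]>18)&(h[...,0]<33)&(h[...,1]>120)&(P[...,2]>.05)&(P[...,2]<.1)&(abs(P[...,1])<.12)&(abs(P[...,0])<.1)
    print(n,'panel angle',np.percentile(np.arctan2(-P[y][:,0],P[y][:,2]-.012),[50,75,90]).round(3) if y.any() else None)
    m=(h[...,0]<14)&(h[...,1]>100)&(abs(P[...,0]-.03)<.08)&(abs(P[...,1])<.1)&(P[...,2]<.16)&(P[...,2]>.03)
    f=np.array([.05*np.cos(th)-.006*np.sin(th),0,.012+.05*np.sin(th)+.006*np.cos(th)]); r=P[m]-f
    B=np.c_[r[:,0]*np.cos(th)+r[:,2]*np.sin(th),r[:,1],-r[:,0]*np.sin(th)+r[:,2]*np.cos(th)]
    if len(B)>10: print(n,len(B),np.percentile(B,[2,25,50,75,98],axis=0).round(3).T)
    k=B[B[:,2]<.034] if len(B) else B
    if len(k)>10: print('slope',np.linalg.lstsq(np.c_[k[:,:2],np.ones(len(k))],k[:,2],rcond=None)[0].round(3), k.mean(0).round(3))
cv2.imwrite(f'pics/{tag}.png',np.vstack([cv2.resize(q,(400,300),interpolation=cv2.INTER_CUBIC) for q in out]))
E
python3 chk.py rel .51; python3 - <<'E'
from h import *
X=np.array([np.cos(A),np.sin(A),0])
# push start: bin_front point at .51, shut fingers 3cm in front
th=.51
bf=O+[0,0,.012]+.06*(-X*np.sin(th)+np.array([0,0,1])*np.cos(th)); print('bf',bf)
for g in (.04,0): go(tool(A,.76),tcp=bf-X*g,lab=g)
E
```

```text
9.1833 [-0.93 -0.62 -0.38] 0.056602651135875925 [0.47415812 0.11199217 0.20705414]
scene panel angle [-0.016 -0.01  -0.004]
top panel angle [-0.044 -0.032 -0.022]
top 28 [[-0.009 -0.005 -0.001  0.003  0.011]
 [-0.018 -0.012 -0.002  0.01   0.03 ]
 [-0.001  0.005  0.02   0.026  0.034]]
slope [ 0.997 -0.237  0.016] [-0.001  0.     0.016]
bf [0.64436821 0.15082248 0.06436467]
0.04 cm [ 12.73   2.98 -14.37] rot [-0.002  0.01   0.002] tcp [0.605 0.142 0.064]
0 cm [ 16.64   3.83 -14.37] rot [-0.002  0.01   0.002] tcp [0.644 0.151 0.064]
```

View pics/rel.png

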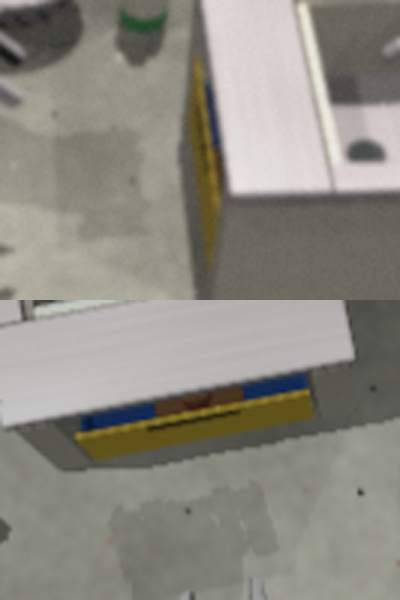

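```bash
python3 - <<'E'
from h import *
X=np.array([np.cos(A),np.sin(A),0]);Y=np.array([-np.sin(A),np.cos(A),0])
for n in('scene','top'):
    im,d=viewer.camera(n); C=cloud(n,d); h=cv2.cvtColor(im,cv2.COLOR_BGR2HSV); q=C-O; P=np.stack([q@X,q@Y,C[...,2]],-1)
    y=(h[...,0]>18)&(h[...,0]<33)&(h[...,1]>100)&(abs(P[...,1])<.14)&(abs(P[...,0])<.13)&(P[...,2]<.15)
    Q=P[y]
    for lo in np.arange(0,.13,.012):
        k=Q[(Q[:,2]>=lo)&(Q[:,2]<lo+.012)]
        if len(k)>3: print(n,round(lo+.006,3),len(k),np.percentile(k[:,0],[10,50,90]).round(4))
    m=(h[...,0]<14)&(h[...,1]>100)&(abs(P[...,0]-.03)<.1)&(abs(P[...,1])<.1)&(P[...,2]<.18)&(P[...,2]>.01)
    print('brush',P[m].round(3).tolist()[:30])
print(viewer.camera_info('top'))
E
```

```text
scene 0.018 20 [0.0001 0.0012 0.0019]
scene 0.03 28 [0.0003 0.001  0.0019]
scene 0.042 43 [0.0006 0.0013 0.0207]
scene 0.054 32 [0.0005 0.0012 0.0019]
scene 0.066 30 [0.0004 0.001  0.0019]
scene 0.078 27 [0.0004 0.0009 0.0014]
scene 0.09 29 [0.0004 0.0009 0.0016]
scene 0.102 34 [-0.0009  0.0006  0.0023]
scene 0.114 103 [0.0002 0.0026 0.0058]
scene 0.126 8 [0.0014 0.0027 0.0045]
brush [[0.026, 0.037, 0.043]]
top 0.006 16 [0.0037 0.0048 0.0074]
top 0.018 57 [0.0017 0.0026 0.0035]
top 0.03 72 [0.0018 0.0029 0.0036]
top 0.042 85 [0.0016 0.0032 0.0046]
top 0.054 59 [0.0015 0.0027 0.0039]
top 0.066 81 [0.0015 0.0026 0.0036]
top 0.078 74 [0.0014 0.0026 0.0041]
top 0.09 64 [0.0011 0.0024 0.0037]
top 0.102 80 [0.0011 0.0026 0.0039]
top 0.114 165 [0.0012 0.0038 0.007 ]
top 0.126 13 [0.0021 0.0041 0.0062]
brush [[0.036, -0.017, 0.067], [0.041, -0.019, 0.05], [0.032, -0.004, 0.078], [0.03, -0.014, 0.08], [0.033, -0.016, 0.065], [0.035, -0.018, 0.056], [0.033, 0.01, 0.074], [0.029, -0.01, 0.074], [0.03, -0.012, 0.067], [0.032, -0.015, 0.058], [0.036, -0.017, 0.044], [0.038, 0.016, 0.047], [0.039, 0.013, 0.042], [0.029, 0.007, 0.073], [0.028, -0.008, 0.065], [0.028, -0.011, 0.064], [0.03, -0.014, 0.053], [0.036, 0.014, 0.042], [0.036, 0.011, 0.038], [0.027, 0.005, 0.068], [0.03, 0.003, 0.056], [0.027, -0.001, 0.062], [0.026, -0.004, 0.062], [0.026, -0.007, 0.06], [0.028, -0.01, 0.05], [0.031, 0.011, 0.043], [0.032, 0.008, 0.039], [0.027, 0.004, 0.052]]
{'fx': 472.7515503974427, 'fy': 472.7515503974427, 'cx': 260.2401789754811, 'cy': 195.9383418192278, 'R': array([[ 0.01109891, -0.99993716, -0.00157774],
       [-0.98867722, -0.01073777, -0.14967313],
       [ 0.14964678,  0.00322108, -0.98873427]]), 't': array([-0.06147685,  0.53429987,  1.51905547])}
```

```bash
cat >> h.py <<'E'
def s2w(x,y,z): return O+np.array([x*np.cos(A)-y*np.sin(A),x*np.sin(A)+y*np.cos(A),z])
E
python3 - <<'E'
from h import *
for l,p in (('pre',(-.06,-.078,.20)),('in+',(.038,-.078,.122)),('in',(.038,-.078,.107)),('out',(-.024,-.078,.100))): go(tool(A,.9),tcp=s2w(*p),lab=l)
E
```

```text
pre cm [15.18 -4.47 -0.75] rot [ 0.028 -0.128  0.002] tcp [0.631 0.068 0.2  ]
in+ cm [24.76 -2.41 -8.55] rot [ 0.028 -0.128  0.002] tcp [0.727 0.089 0.122]
in cm [ 24.76  -2.41 -10.05] rot [ 0.028 -0.128  0.002] tcp [0.727 0.089 0.107]
out cm [ 18.7   -3.71 -10.75] rot [ 0.028 -0.128  0.002] tcp [0.666 0.076 0.1  ]
```

>>> carry_out --commands '[1,15.2,-4.5,-0.7,0.028,-0.128,0.002,1,15.2,-4.5,-0.7,0.028,-0.128,0.002,1,15.2,-4.5,-0.7,0.028,-0.128,0.002,1,15.2,-4.5,-0.7,0.028,-0.128,0.002,1,15.2,-4.5,-0.7,0.028,-0.128,0.002,1,15.2,-4.5,-0.7,0.028,-0.128,0.002,1,15.2,-4.5,-0.7,0.028,-0.128,0.002,1,15.2,-4.5,-0.7,0.028,-0.128,0.002,1,15.2,-4.5,-0.7,0.028,-0.128,0.002,1,15.2,-4.5,-0.7,0.028,-0.128,0.002]'

```text
time_s: 10.22
ee_pos: [0.6304, 0.0684, 0.2002]
eef_rot: [-2.242, 0.0, -1.358]
force: [-0.3, 0.1, -0.1]
grip_width: 0.0008
```

```bash
python3 - <<'E'
from h import *
for l,p in (('in+',(.038,-.078,.122)),('in',(.038,-.078,.107))): go(tool(A,.9),tcp=s2w(*p),lab=l)
E
```

```text
in+ cm [ 9.62  2.04 -7.82] rot [-0.    -0.    -0.001] tcp [0.727 0.089 0.122]
in cm [ 9.62  2.04 -9.32] rot [-0.    -0.    -0.001] tcp [0.727 0.089 0.107]
```

>>> carry_out --commands '[1,2,0.4,-1.6,0,0,0,1,4,0.8,-3.2,0,0,0,1,6,1.3,-4.9,0,0,0,1,8,1.7,-6.5,0,0,0,1,9.6,2,-7.8,0,0,0,1,9.6,2,-8.5,0,0,0,1,9.6,2,-9.3,0,0,0,1,9.6,2,-9.3,0,0,0]'

```text
time_s: 10.88
ee_pos: [0.7257, 0.0891, 0.106]
eef_rot: [-2.244, 0.001, -1.357]
force: [-0.5, -0.1, -0.0]
grip_width: 0.0008
```

>>> carry_out --commands '[1,-0.6,-0.13,-0.1,0,0,0,1,-1.2,-0.25,-0.2,0,0,0,1,-1.8,-0.4,-0.3,0,0,0,1,-2.4,-0.5,-0.4,0,0,0,1,-3,-0.65,-0.5,0,0,0,1,-3.5,-0.75,-0.5,0,0,0,1,-4,-0.85,-0.6,0,0,0,1,-4.5,-0.95,-0.6,0,0,0,1,-5,-1.05,-0.7,0,0,0,1,-5.5,-1.2,-0.7,0,0,0,1,-6,-1.3,-0.7,0,0,0,1,-6,-1.3,-0.7,0,0,0]'

```text
time_s: 11.88
ee_pos: [0.6649, 0.0761, 0.0993]
eef_rot: [-2.244, 0.001, -1.357]
force: [0.7, -0.7, 0.1]
grip_width: 0.0005
```

```bash
python3 chk.py open .5
```

```text
11.8833 [ 0.7  -0.68  0.08] 0.0004968691013266365 [0.66490651 0.07612418 0.0993327 ]
scene panel angle [0.45  0.47  0.481]
scene 108 [[-0.035 -0.022 -0.015 -0.007  0.002]
 [-0.048 -0.019 -0.013 -0.008  0.006]
 [ 0.022  0.027  0.039  0.055  0.064]]
slope [0.125 0.041 0.03 ] [-0.021 -0.023  0.027]
top panel angle [0.433 0.453 0.468]
top 39 [[-0.023 -0.007 -0.001  0.002  0.006]
 [-0.049 -0.017 -0.009  0.004  0.015]
 [ 0.022  0.028  0.039  0.049  0.063]]
slope [0.013 0.014 0.027] [-0.007 -0.009  0.027]
```

View pics/open.png

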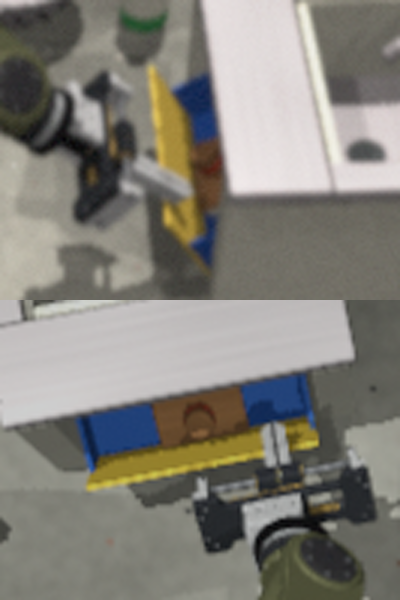

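>>> carry_out --commands '[1,0,0,0,0,0,0,1,0,0,0,0,0,0,1,0,0,0,0,0,0,1,0,0,0,0,0,0,1,0.2,0,0.8,0,0,0,1,0.2,0,2,0,0,0,1,0.2,0,4,0,0,0,1,-2,-0.4,6,0,0,0,1,-5,-1,8,0,0,0,1,-8,-1.7,8,0,0,0,1,-11,-2.3,8,0,0,0,1,-11,-2.3,8,0,0,0]'

```text
time_s: 12.98
ee_pos: [0.5517, 0.0528, 0.1787]
eef_rot: [-2.244, 0.001, -1.357]
force: [-0.5, -0.2, -0.7]
grip_width: 0.0004
```

```bash
python3 chk.py ret .47;  python3 - <<'E'
from h import *
for l,p in (('hi',(-.13,0,.14)),('front',(-.085,0,.07)),('touch',(-.035,0,.067)),('shut',(0,0,.072))): go(tool(A,.9),tcp=s2w(*p),lab=l)
E
```

```text
12.9833 [-0.5  -0.24 -0.71] 0.0004239617693879376 [0.5517213  0.05275062 0.17870959]
scene panel angle [0.454 0.471 0.483]
scene 115 [[-0.037 -0.026 -0.018 -0.01  -0.003]
 [-0.05  -0.019 -0.013 -0.007  0.008]
 [ 0.022  0.028  0.04   0.054  0.066]]
slope [ 0.156 -0.005  0.031] [-0.025 -0.024  0.027]
top panel angle [0.433 0.453 0.473]
top 39 [[-0.03  -0.014 -0.006 -0.002  0.003]
 [-0.05  -0.017 -0.012  0.004  0.041]
 [ 0.021  0.035  0.048  0.056  0.066]]
hi cm [-0.95  7.67 -3.98] rot [ 0.    -0.001 -0.001] tcp [0.546 0.13  0.14 ]
front cm [  3.45   8.62 -10.98] rot [ 0.    -0.001 -0.001] tcp [0.59  0.139 0.07 ]
touch cm [  8.34   9.68 -11.28] rot [ 0.    -0.001 -0.001] tcp [0.639 0.15  0.067]
shut cm [ 11.76  10.42 -10.78] rot [ 0.    -0.001 -0.001] tcp [0.673 0.157 0.072]
```

>>> carry_out --commands '[1,-1,7.7,-4,0,0,0,1,-1,7.7,-4,0,0,0,1,-1,7.7,-4,0,0,0,1,1,8.1,-8,0,0,0,1,3.4,8.6,-11,0,0,0,1,3.4,8.6,-11,0,0,0,1,3.4,8.6,-11,0,0,0]'

```text
time_s: 13.67
ee_pos: [0.5754, 0.1272, 0.1109]
eef_rot: [-2.236, 0.009, -1.348]
force: [0.7, 0.8, -0.5]
grip_width: 0.0007
```

>>> carry_out --commands '[1,1,0.2,0,0,0,0,1,2,0.4,0,0,0,0,1,2.8,0.6,0,0,0,0,1,3.4,0.75,0,0,0,0,1,3.8,0.8,0,0,0,0,1,4.1,0.9,0,0,0,0,1,4.4,0.95,0,0,0,0,1,4.7,1,0,0,0,0,1,5,1.1,0,0,0,0,1,5.3,1.15,0,0,0,0,1,5.6,1.2,0,0,0,0,1,5.9,1.3,0,0,0,0]'

```text
time_s: 14.67
ee_pos: [0.6349, 0.1401, 0.1114]
eef_rot: [-2.235, 0.009, -1.349]
force: [-7.6, -5.7, 13.8]
grip_width: 0.0008
```

>>> carry_out --commands '[1,0.3,0.06,0,0,0,0,1,0.6,0.13,0,0,0,0,1,0.9,0.2,0,0,0,0,1,1.2,0.26,0,0,0,0,1,1.5,0.32,0,0,0,0,1,1.8,0.38,0,0,0,0,1,2,0.43,0,0,0,0,1,2.2,0.47,0,0,0,0,1,2.2,0.47,0,0,0,0]'

```text
time_s: 15.42
ee_pos: [0.6619, 0.1458, 0.1203]
eef_rot: [-2.217, 0.01, -1.347]
force: [-4.2, -6.9, 38.2]
grip_width: 0.0006
```

```bash
python3 chk.py shut .0
```

```text
15.4167 [-4.2  -6.88 38.23] 0.0006182752411818214 [0.66194113 0.14577871 0.12027653]
scene panel angle [0.134 0.146 0.156]
scene 60 [[-0.044 -0.041 -0.039 -0.034 -0.029]
 [-0.045 -0.015 -0.011  0.001  0.034]
 [ 0.025  0.029  0.035  0.053  0.068]]
slope [0.256 0.005 0.039] [-0.039 -0.009  0.029]
top panel angle [0.202 0.206 0.21 ]
top 30 [[-0.044 -0.037 -0.032 -0.022 -0.009]
 [-0.05  -0.018 -0.015 -0.004  0.023]
 [ 0.023  0.032  0.054  0.062  0.074]]
```

>>> carry_out --commands '[1,0,0,1,0,0,0,1,-2,-0.4,2,0,0,0,1,-5,-1,2,0,0,0,1,-8,-1.7,2,0,0,0,1,-11,-2.4,2,0,0,0,1,-11,-2.4,2,0,0,0,1,-11,-2.4,2,0,0,0]'

```text
time_s: 16.1
ee_pos: [0.5515, 0.1216, 0.1408]
eef_rot: [-2.216, 0.01, -1.347]
force: [0.9, -0.6, 0.7]
grip_width: 0.0006
```

```bash
python3 chk.py back .18; python3 - <<'E'
from h import *
o=ctrl.get_obs(); print(o['qpos'].round(3),o['joint_vel'].round(2),o['ee_pos'],o['eef_rot'])
go(tool(A,.5),tcp=s2w(-.1,0,.08),lab='front')
E
```

```text
16.1 [ 0.94 -0.62  0.73] 0.00064111731884001 [0.55148007 0.12162251 0.14077572]
scene panel angle [-0.014 -0.009 -0.002]
top panel angle [-0.042 -0.03  -0.021]
top 24 [[-0.017 -0.015 -0.012 -0.006 -0.003]
 [-0.019 -0.016 -0.009  0.01   0.018]
 [ 0.016  0.025  0.037  0.046  0.054]]
slope [ 0.108 -0.294  0.025] [-0.01   0.003  0.023]
[ 0.103  0.124  2.209  2.405  0.152 -0.904] [ 0.    0.01 -0.01  0.   -0.   -0.  ] [0.55278822 0.12189097 0.14094934] [-2.21572869  0.0102629  -1.34724317]
front cm [ 2.25  1.4  -6.09] rot [-0.102  0.414 -0.009] tcp [0.575 0.136 0.08 ]
```

View pics/back.png

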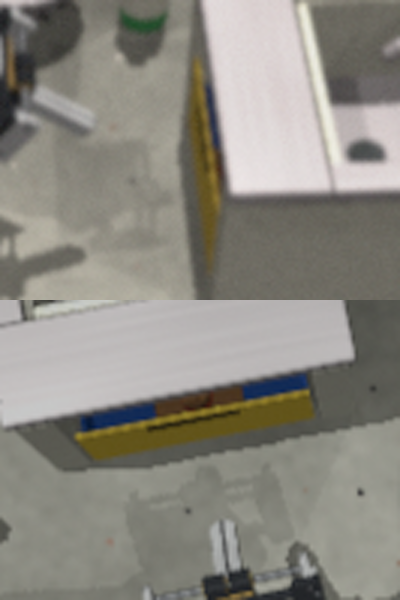

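```bash
python3 chk.py fin 0 && python3 - <<'E'
from h import *
D=np.load('/tmp/top0.npz'); im,d=viewer.camera('top')
a=nets.silhouettes('top','rest0')
for r in a[:3]:
    P,_=pts('top',d,r['region']); print(r['confidence'],np.median(P,0).round(3))
print(ticket.hand_in())
E
```

```text
16.2 [-0.43  0.25 -0.4 ] 0.0001320665037050903 [0.55278822 0.12189097 0.14094934]
scene panel angle [-0.016 -0.009 -0.002]
top panel angle [-0.041 -0.028 -0.021]
top 24 [[-0.027 -0.022 -0.019 -0.016 -0.006]
 [-0.019 -0.016 -0.006  0.011  0.033]
 [ 0.019  0.029  0.044  0.053  0.064]]
0.72 [ 0.466 -0.317  0.018]
0.64 [ 0.447 -0.265  0.017]
the job is handed in; nothing more can be done
None
```

The wooden brush is in the bin, bristles down, and the bin is shut. I have handed the job in, but neither closing was the clean, gentle push you asked for.

**What happened**
- I gripped the brush by its knob, lifted it off the rests and set it lengthways on the bin floor.
- **First closing:** the bin shut without my meaning it to, somewhere between releasing the brush and backing the gripper away. I don't know exactly when or how fast. My fingertips were probably still pressing lightly on the brush.
- I hooked the yellow panel and pulled the bin open again to about 0.46 rad. It stayed open on its own for about a second with the brush at rest and nothing touching it.
- **Second closing:** my push went wrong because the arm did not get down to the planned height. The fingers pressed on the panel's top edge at about 38 N, just under the 40 N limit on arm and gripper-body contact. From about 0.15–0.2 rad, the bin closed the rest of the way by itself as I backed off.

**Last checks**
- **Bin angle:** it reads about zero on both cameras (-0.02 to -0.04, within calibration error).
- **Brush position:** with the bin open, it lay flat (top of the back about 27 mm above the floor, 26 expected). It sat 13–20 mm towards the front, inside the 30 mm limit. With the bin shut, the top camera sees only part of it. What shows has its knob top about 63 mm above the floor, so it is still upright.
- **Other objects:** the two rests are still where the brush lay on them. I did not measure the other items again at the end, but the arm never worked near them.
- **Robot:** it is clear of everything.

**Not checked:** I had no measurement of how fast the bin closed either time, so I cannot rule out that it passed the 3 rad/s slam limit.

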